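Slide the ring core round the bent test bar

TASK

On the test jig with the bent copper bar, slide the ring core along the bar, round the bend and up to the square black terminal block, without forcing it, and leave it hanging there close to the block. Leave the small core on the straight bar alone.

Things in the scene. Friction and masses are not known exactly. Their poses are not given: they have to be found in the camera images.
- core: Large dark grey ring, outside diameter 80 mm, hole 32 mm, 24 mm thick, about 0.4 kg, hanging upright on the 10 mm thick bent copper bar of jig, on the leg by the round steel post. Origin: ring's centre, 11 mm below the bar's axis as it hangs (lift it 11 mm to centre it on the bar). y axis: the hole's axis, along the bar; z up. Unless turned to follow the bar it jams at the bend.
- jig: Fixed grey plate 170 x 240 x 12 mm, origin centre of underside, z up. Level bar, axis at z 100. In its x, y (mm): bar from steel post (18 dia, at 45,-100) along +y to (45,8.5); then a 70 degree left turn, radius 45 about (0,8.5), to (15.4,50.8); then straight along (-0.940,0.342) to a square black block (40 x 40, centre -63.1,79.3). Post and block tops at z 100: fingers clear them.
- jig_seat (a point): Point on the bar's axis, 100 mm above the table, where the ring's middle is when the ring just touches the block: 12 mm from the block's face. In the jig's frame (-33.0, 68.4, 100) mm.
- small_core: Bystander: small dark grey ring, outside diameter 54 mm, 18 mm thick, hanging on the straight copper bar (axis 85 mm above the table) of another jig, an 80 by 180 mm base with two round steel posts. Origin: its centre; y axis along the bar. To be left where it is.

How it is judged:
By the outcome, as a careful person would: the job done as asked, in the order asked, and still so for the second after the job is handed in, with the robot touching nothing.
It also fails if it takes over 38 s, if anything falls off the work surface, if the arm or the gripper's body presses on something with over 40 N, if the wrist force passes 120 N, or if a joint passes its speed limit or range.

ROBOT

A 7-joint arm with a two-finger parallel gripper is mounted at the origin on the work surface. World frame = base frame: x ahead of the robot, y to its left, z up, the work surface at z = 0. Lengths are in m, angles in rad, forces in N, time in s.
With the tool pointing down it reaches from about 0.425 to 1.025 m from the base axis. Payload 9.4 kg.
Tool frame: the origin (TCP) lies midway between the tips of the shut fingers; the grasp point (between the pads) lies 19 mm behind it (grip_point_offset is the distance from the TCP to the grasp point, in m); z points along the fingers, y is the line along which they close (so a half turn about z gives the same grasp; the last joint's range is limited). The gripper opens to 93 mm and grips with 3 to 60 N. Pads are 15 mm wide; open, the fingers measure 128 mm over their backs; the gripper's body (75 mm by 188 mm) begins 65 mm behind the grasp point.
Start: joints at [1.259, 0.599, -0.003, 1.599, 0.002, 0.943, -0.08], TCP at [0.169, -0.705, 0.219] pointing down, gripper open.
Joint ranges: [-2.57, 2.57], [-0.35, 1.97], [-1.29, 1.29], [0.11, 2.56], [-1.05, 4.19], [0.11, 1.86], [-2.63, 2.63]. Speed limits (rad/s): [2.22, 2.22, 3.01, 3.01, 3.14, 3.14, 3.14].

INTERFACE

Orientations are given as [roll, pitch, yaw] about the fixed x, y, z axes, in that order (R = Rz(yaw) Ry(pitch) Rx(roll)).
In Python, from cell import read_state, get_image, camera_params, finish_job, grip_point_offset gives the robot as it stands.
- The arm moves only by the shell command python3 -m creep 'ROWS' [OPENING] [FORCE]. ROWS is JSON, a list of rows, each a list of 2 entries, a list of its own where there are three numbers: the shift along the tool's x, y, z in cm, then the turn, a rotation vector about the tool's x, y, z in degrees. In form: [[[tx, ty, tz], [ax, ay, az]], ...]. A call has 1 to 20 rows; each row is the pose to reach, as a shift and turn from the pose commanded when the call began, along the tool's axes at that moment; what a row does not reach only later rows make up. A row lasts 1/12 s, in which the tool goes at most 41.7 mm and 7.16 degrees, less where a joint would pass 70% of its speed; a pose out of reach is approached as far as the arm can. A call with a gripper value outside its range is refused whole. OPENING is the opening, from 0 (shut) to 1 (fully open), set as the call begins (- or left out, the last holds). The fingers move at their own pace and stop on an object; FORCE is the grip in N (left out, the last holds). Time passes only in rows, so rows that repeat a pose let the fingers close. It gives the time, the measured TCP pose, the force, the opening and the grip force at its end, in the units of the state.
- read_state(): the state, without advancing time (a new reading comes with each control period).
- get_image(name): name is "scene" or "top"; returns the picture (420x560x3 uint8, blue, green, red); there is no depth.
- camera_params(name): a dict with "fx", "fy", "cx", "cy" (pixels), "dist" ([k1, k2, p1, p2, k3] as OpenCV has them; the pictures are not rectified), "T" (4x4, takes a point from camera to world coordinates). Camera axes: x right, y down, z forward; pixel columns grow to the right and rows downward; lengths in m; the calibration is good to about 2 mm. A picture is of the moment at which its call begins. camera_params takes no time and is no camera call.
- finish_job(): hands the job in; it is judged then, once.
The state is a dict: "t": time; "joint_pos": joint angles; "qd": joint speeds; "joint_torque": joint torques, N m; "ee_pos": TCP position; "tool_rot": TCP orientation; "ft_force": force on the tool from outside, world axes, zero at the start; "wrist_torque": the same for the moment, N m; "width": finger opening in m; "grasp_force": force on a finger pad.
Only numpy, scipy, OpenCV 4.12 (cv2) and the standard library are available. Lean on these libraries where they do the work, as an engineer would, in place of code of your own. Each camera call takes 0.05 s, during which the arm holds its last target. There are 200 camera calls.

## Working session

There is one attempt and no reset: what is moved stays moved. The work goes in short steps, Python scripts to look and compute and a shell command to move; the robot and the scene stay as the last step left them, time stands still between calls to the robot, and variables do not carry over. Pictures are saved under pics/ and viewed, at most 10 in all, crops included, and the job is handed in when it is done.

```bash
mkdir -p pics; ls
python3 - <<'E'
from cell import *
import cv2
print(read_state(), grip_point_offset)
for n in("top","scene"):
    cv2.imwrite(f"pics/{n}1.png",get_image(n)); print(camera_params(n))
E
```

```text
pics
{'t': 0.0, 'joint_pos': array([ 1.25930315,  0.60013548, -0.00257326,  1.60014284,  0.00181349,
        0.94293335, -0.07980412]), 'qd': array([-0.00023092,  0.00263838, -0.00033297, -0.00061326, -0.00018563,
        0.00030987,  0.00131425]), 'joint_torque': array([ 7.09233918e-04, -7.65051055e+01,  1.49659451e+00, -2.52355474e+01,
       -5.24356635e-02,  1.67235034e-02,  1.03575167e-04]), 'ee_pos': array([ 0.16854158, -0.70461094,  0.21774745]), 'tool_rot': array([-3.13998211e+00,  1.41489545e-04,  2.34880422e-01]), 'ft_force': array([-0.0765142 , -0.15529435, -0.28041144]), 'wrist_torque': array([-0.0303409 , -0.00300281,  0.03469549]), 'grasp_force': 0.0, 'width': 0.09286516143556167} 0.0188
{'fx': 421.5769677140045, 'fy': 421.5769677140045, 'cx': 278.73442671902336, 'cy': 205.5545271502047, 'dist': array([-0.05391328,  0.        ,  0.        ,  0.        ,  0.        ]), 'T': array([[ 0.01935552, -0.97749509,  0.21006834,  0.40419471],
       [-0.9998116 , -0.01923075,  0.00263678,  0.02416405],
       [ 0.00146233, -0.2100798 , -0.97768315,  0.75702763],
       [ 0.        ,  0.        ,  0.        ,  1.        ]])}
{'fx': 419.00786797283695, 'fy': 419.00786797283695, 'cx': 284.6200370322207, 'cy': 216.65424391539148, 'dist': array([-0.09043242,  0.        ,  0.        ,  0.        ,  0.        ]), 'T': array([[-0.78668618,  0.48210841, -0.38561163,  0.83084183],
       [ 0.61715727,  0.59841916, -0.51089276,  0.40815762],
       [-0.01554831, -0.6398953 , -0.76830479,  0.65250145],
       [ 0.        ,  0.        ,  0.        ,  1.        ]])}
```

View pics/top1.png

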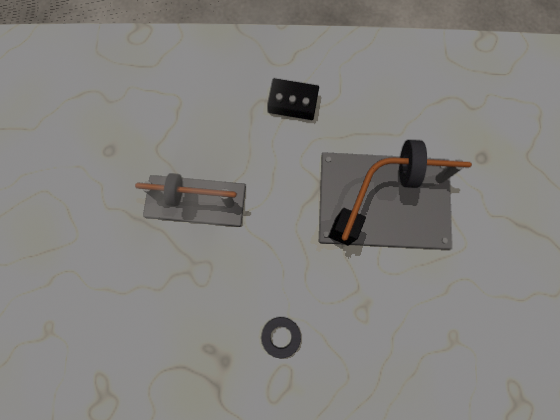

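View pics/scene1.png

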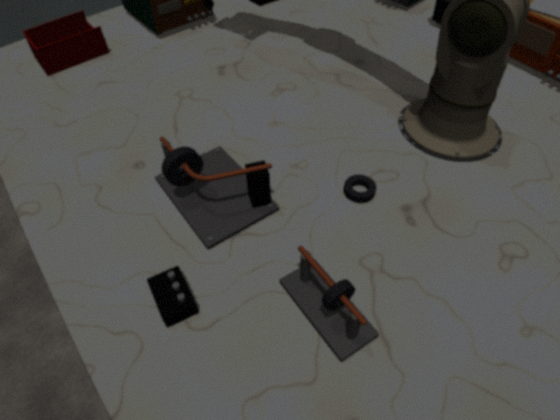

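The top view shows the jig's plate at about (320–452, 153–248), with the ring near (413,163), the block near (347,227) and the post near (447,172). The bystander ring is at (172,190). I'll enlarge the jig.

Run:
```python
import cv2
a=cv2.imread("pics/top1.png")[135:260,310:480]; a=cv2.convertScaleAbs(a,alpha=1.8)
cv2.imwrite("pics/crop1.png",cv2.resize(a,None,fx=4.7,fy=4.7,interpolation=cv2.INTER_CUBIC))
```

```text
(no output)
```

View pics/crop1.png

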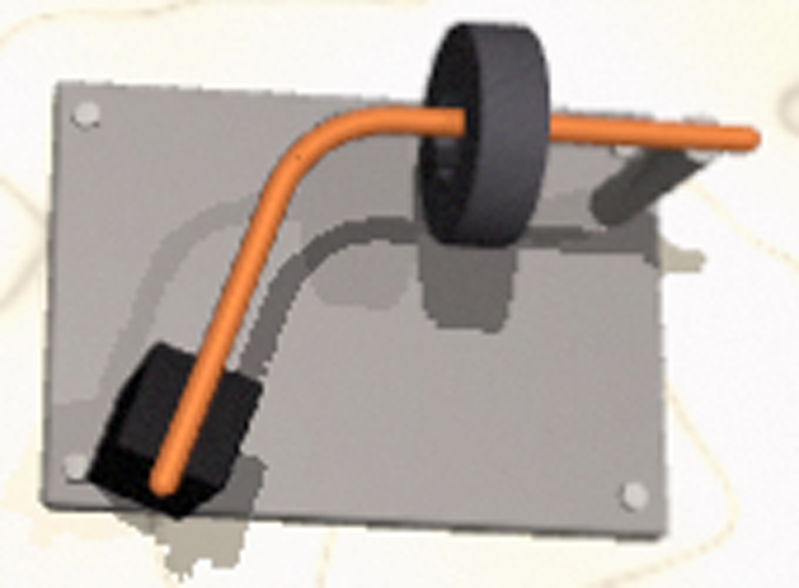

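The crop shows the bar's centreline from (740,139) through (440,122), (285,172) and (220,330) down to the block. The plate's top corners are near (57,82), (43,502) and (665,530). The ring's crown spans crop x 473–549.

```bash
cat > h.py <<'E'
import numpy as np, cv2
from cell import *
from scipy.optimize import least_squares
def ray(n,uv,z):
    c=camera_params(n);K=np.array([[c['fx'],0,c['cx']],[0,c['fy'],c['cy']],[0,0,1]])
    p=cv2.undistortPoints(np.float64(uv).reshape(-1,1,2),K,c['dist']).reshape(-1,2)
    d=np.c_[p,np.ones(len(p))]@c['T'][:3,:3].T; o=c['T'][:3,3]
    return (o+d*((z-o[2])/d[:,2])[:,None])[:,:2]
def curve():
    a=np.radians(np.linspace(0,70,80)); d=np.array([-.940,.342])
    return np.r_[np.c_[np.full(150,.045),np.linspace(-.13,.0085,150)],np.c_[.045*np.cos(a),.0085+.045*np.sin(a)],
      np.array([.0154,.0508])+np.linspace(0,.11,150)[:,None]*d]
def R(y): return np.array([[np.cos(y),-np.sin(y)],[np.sin(y),np.cos(y)]])
E
python3 - <<'E'
from h import *
cr=lambda l:np.array(l)/4.7+[310-.4,135-.4]
bar=ray("top",cr([(740,139),(600,131),(440,122),(375,119),(320,137),(285,172),(250,258),(220,330),(190,410)]),.1)
cor=ray("top",cr([(57,82),(43,502),(665,530)]),.012); cj=np.array([(.085,.12),(-.085,.12),(-.085,-.12)])
C=curve()
def f(p):
    c=C@R(p[2]).T+p[:2]
    return np.r_[np.linalg.norm(bar[:,None]-c,axis=2).min(1),(cj@R(p[2]).T+p[:2]-cor).ravel()]
s=least_squares(f,[.55,-.2,0]);print(s.x,np.degrees(s.x[2]),np.round(s.fun*1000,1))
crown=ray("top",cr([(473,60),(549,60)]),.129);print(crown)
inv=lambda w:(w-s.x[:2])@R(s.x[2])
print("jig frame crown",inv(crown)); print("ring x extents z.09",inv(ray("top",cr([(510,22),(500,245)]),.09)))
E
```

```text
[ 0.58052471 -0.16801411 -0.03135916] -1.7967472613297812 [ 0.8  0.5  0.4  0.   0.2  0.   0.5  0.2  0.3  1.5  1.1 -1.2  0.8 -2.1
 -1.9]
[[ 0.63732764 -0.18024093]
 [ 0.63798106 -0.20616072]]
jig frame crown [[ 0.05715836 -0.0104398 ]
 [ 0.05862415 -0.03632636]]
ring x extents z.09 [[ 0.08724519 -0.03639409]
 [ 0.00406644 -0.03097417]]
```

```bash
cat >> h.py <<'E'
from scipy.spatial.transform import Rotation as Ro
J=np.array([.5805,-.168]);YAW=-.0314
def rows(targets):  # (jig x mm, jig y mm, TCP z mm, yaw deg rel. jig)
    s=read_state();T=Ro.from_euler('xyz',s['tool_rot'])
    for x,y,z,a in targets:
        w=np.r_[J+R(YAW)@np.array([x,y])/1000,z/1000]
        d=T.inv().apply(w-s['ee_pos'])*100
        r=(T.inv()*Ro.from_euler('xyz',[np.pi,0,YAW+np.radians(a)])).as_rotvec(degrees=True)
        print((x,y,z,a),np.round(d,2),np.round(r,1))
    print("t",s['t'],"w",s['width'],"F",s['ft_force'].round(1))
E
python3 -c "
from h import *
rows([(45,-23.4,165,0)])"
```

```text
(45, -23.4, 165, 0) [ 56.28 -39.16   5.33] [-0.1  0.  15.3]
t 0.1 w 0.09272531626051213 F [ 0.2  0.  -0.6]
```

```bash
python3 -m creep '[[[0.8,-0.6,0],[0,0,0]],[[2.8,-2,0],[0,0,1]],[[6,-4.2,0],[0,0,2]],[[9,-6.3,0],[0,0,3]],[[12,-8.4,0],[0,0,4]],[[15.2,-10.6,0],[0,0,5]],[[18.4,-12.8,0],[0,0,6]],[[21.6,-15,0],[0,0,7]],[[24.8,-17.2,0],[0,0,8]],[[28,-19.5,0],[0,0,9]],[[31.2,-21.7,0.5],[0,0,10]],[[34.4,-23.9,1],[0,0,11]],[[37.6,-26.2,1.5],[0,0,12]],[[40.8,-28.4,2],[0,0,13]],[[44,-30.6,2.5],[0,0,14]],[[47.2,-32.8,3],[0,0,15]],[[50.4,-35,3.5],[0,0,15.3]],[[53,-36.9,4.2],[0,0,15.3]],[[55.2,-38.4,5],[0,0,15.3]],[[56.3,-39.2,5.3],[0,0,15.3]]]'
python3 -m creep '[[[0,0,0],[0,0,0]],[[0,0,0],[0,0,0]],[[0,0,0],[0,0,0]],[[0,0,0],[0,0,0]]]'
python3 -c "
from h import *
cv2.imwrite('pics/top2.png',cv2.resize(cv2.convertScaleAbs(get_image('top')[110:260,300:500],alpha=1.8),None,fx=4,fy=4,interpolation=2))
cv2.imwrite('pics/sc2.png',cv2.resize(cv2.convertScaleAbs(get_image('scene')[60:260,100:340],alpha=1.8),None,fx=3,fy=3,interpolation=2))
rows([(45,-23.4,165,0),(45,-23.4,111,0)])"
```

```text
t: 1.77
ee_pos: [0.6268, -0.1878, 0.1643]
tool_rot: [-3.14, 0.001, -0.027]
ft_force: [-0.7, -0.5, 0.1]
width: 0.093
grasp_force: 0.0
t: 2.1
ee_pos: [0.6238, -0.1951, 0.1662]
tool_rot: [3.141, 0.0, -0.035]
ft_force: [0.3, -0.4, -0.7]
width: 0.0929
grasp_force: 0.0
(45, -23.4, 165, 0) [ 0.05 -0.19  0.12] [ 0.  -0.  -0.2]
(45, -23.4, 111, 0) [ 0.05 -0.2   5.52] [ 0.  -0.  -0.2]
t 2.2 w 0.09308754016361756 F [-0.6  0.5 -0.4]
```

View pics/sc2.png

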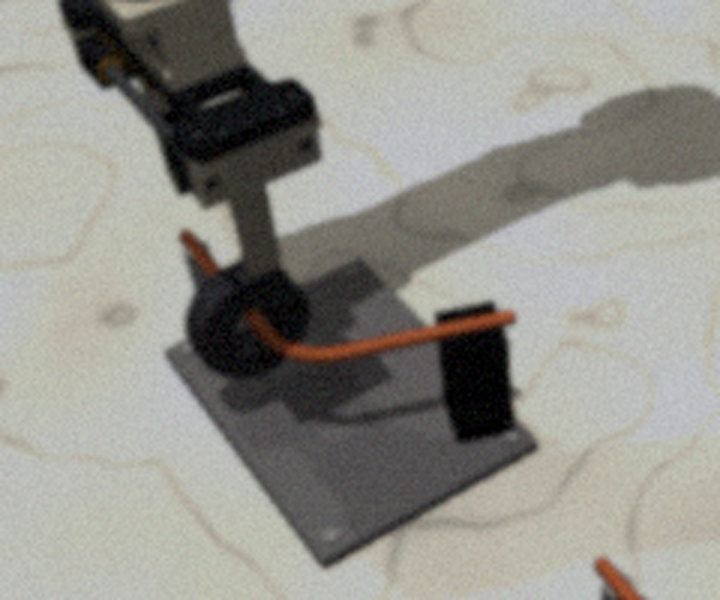

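The scene crop shows one finger above the ring, with its tip near (258,270). I'll check where the tips should project.

Run:
```python
from h import *
s=read_state();T=Ro.from_euler('xyz',s['tool_rot']);print(s['ee_pos'])
for n,o,k in(("scene",(100,60),3),("top",(300,110),4)):
    c=camera_params(n);K=np.array([[c['fx'],0,c['cx']],[0,c['fy'],c['cy']],[0,0,1]]);M=np.linalg.inv(c['T'])
    P=np.array([s['ee_pos']+T.apply([0,y,z]) for y in(-.05,.05) for z in (0,-.05)])
    for j in [(45,-23.4,129),(45,-100,100),(45,8.5,100),(-33,68.4,100)]: P=np.r_[P,[np.r_[J+R(YAW)@np.array(j[:2])/1e3,j[2]/1e3]]]
    uv=cv2.projectPoints(P,cv2.Rodrigues(M[:3,:3])[0],M[:3,3],K,c['dist'])[0][:,0]
    print(n,((uv-o)*k).round().tolist())
```

```text
[ 0.62418392 -0.19471436  0.1661727 ]
scene [[261.0, 269.0], [244.0, 201.0], [189.0, 186.0], [171.0, 120.0], [237.0, 274.0], [195.0, 247.0], [269.0, 335.0], [422.0, 335.0]]
top [[378.0, 142.0], [417.0, 91.0], [644.0, 157.0], [704.0, 108.0], [474.0, 180.0], [635.0, 213.0], [374.0, 199.0], [227.0, 378.0]]
```

View pics/top2.png

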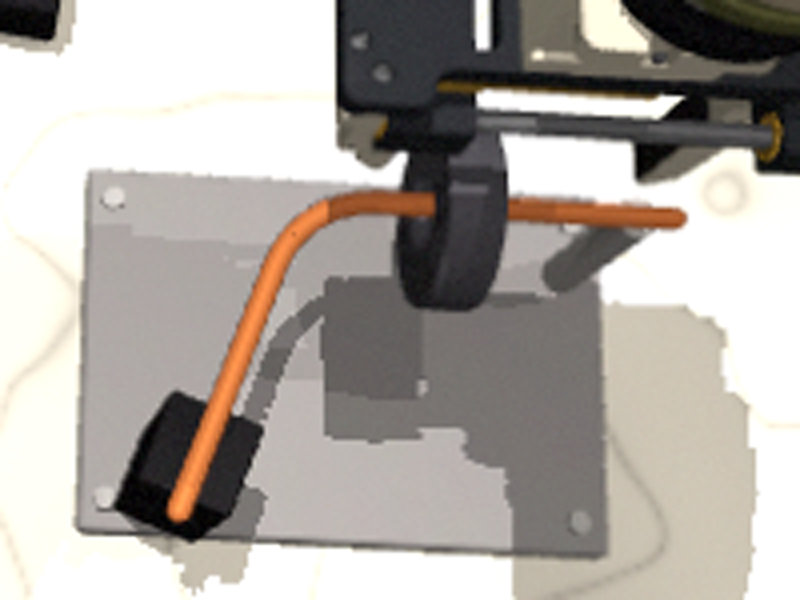

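The top crop shows the gripper straddling the ring at about (455,230), and the tips match their predicted pixels. I'll descend and grip the rim above the bar.

```bash
python3 -m creep '[[[0,-0.1,0.5],[0,0,0]],[[0,-0.2,1.5],[0,0,0]],[[0,-0.2,2.5],[0,0,0]],[[0,-0.2,3.5],[0,0,0]],[[0,-0.2,4.3],[0,0,0]],[[0,-0.2,5],[0,0,0]],[[0,-0.2,5.4],[0,0,0]],[[0,-0.2,5.4],[0,0,0]],[[0,-0.2,5.4],[0,0,0]]]'
python3 -m creep '[[[0,0,0],[0,0,0]],[[0,0,0],[0,0,0]],[[0,0,0],[0,0,0]],[[0,0,0],[0,0,0]],[[0,0,0],[0,0,0]],[[0,0,0],[0,0,0]],[[0,0,0],[0,0,0]],[[0,0,0],[0,0,0]],[[0,0,0],[0,0,0]],[[0,0,0],[0,0,0]]]' 0 30
python3 -c "
from h import *
rows([(45,-23.4,111,0),(45,-23.4,122,0)])"
```

```text
t: 2.95
ee_pos: [0.625, -0.1909, 0.1113]
tool_rot: [-3.142, 0.0, -0.032]
ft_force: [0.1, -0.0, 0.9]
width: 0.0933
grasp_force: 0.0
t: 3.78
ee_pos: [0.6251, -0.1912, 0.1116]
tool_rot: [3.141, -0.0, -0.032]
ft_force: [0.8, -1.3, 0.4]
width: 0.0309
grasp_force: 0.7
(45, -23.4, 111, 0) [-0.03  0.16  0.06] [ 0.  -0.  -0.1]
(45, -23.4, 122, 0) [-0.03  0.16 -1.04] [ 0.  -0.  -0.1]
t 3.7833 w 0.030886306984104193 F [ 0.8 -1.3  0.4]
```

```bash
python3 -m creep '[[[0,0,0],[0,0,0]],[[0,0,0],[0,0,0]],[[0,0,0],[0,0,0]],[[0,0,0],[0,0,0]],[[0,0,0],[0,0,0]]]'
python3 -m creep '[[[0,0,-0.2],[0,0,0]],[[0,0,-0.5],[0,0,0]],[[0,0,-0.8],[0,0,0]],[[0,0,-1.1],[0,0,0]],[[0,0,-1.1],[0,0,0]],[[0,0,-1.1],[0,0,0]]]'
python3 -c "
from h import *
a=np.radians
P=[(45,y) for y in (-15,-5,8.5)]
t=[(45,y,122,0) for y in(-20,-10,0,8.5)]+[(45*np.cos(a(k)),8.5+45*np.sin(a(k)),122,k) for k in range(5,71,5)]+[(15.4-.94*d,50.8+.342*d,122,70) for d in (10,20,30,40,48,49.5)]
rows(np.round(t,1).tolist())
cv2.imwrite('pics/sc3.png',cv2.resize(cv2.convertScaleAbs(get_image('scene')[60:260,100:340],alpha=1.8),None,fx=3,fy=3,interpolation=2))"
```

```text
t: 4.2
ee_pos: [0.6251, -0.1911, 0.1116]
tool_rot: [3.141, -0.0, -0.032]
ft_force: [0.2, -1.2, -0.4]
width: 0.0237
grasp_force: 30.0
t: 4.7
ee_pos: [0.6252, -0.1907, 0.1229]
tool_rot: [-3.142, -0.0, -0.032]
ft_force: [0.7, -0.0, -2.2]
width: 0.0239
grasp_force: 30.0
(45.0, -20.0, 122.0, 0.0) [-0.04 -0.13  0.09] [-0. -0. -0.]
(45.0, -10.0, 122.0, 0.0) [-0.04 -1.13  0.09] [-0. -0. -0.]
(45.0, 0.0, 122.0, 0.0) [-0.04 -2.13  0.09] [-0. -0. -0.]
(45.0, 8.5, 122.0, 0.0) [-0.04 -2.98  0.09] [-0. -0. -0.]
(44.8, 12.4, 122.0, 5.0) [-0.06 -3.37  0.09] [-0. -0. -5.]
(44.3, 16.3, 122.0, 10.0) [-0.11 -3.76  0.09] [  0.  -0. -10.]
(43.5, 20.1, 122.0, 15.0) [-0.19 -4.14  0.09] [  0.  -0. -15.]
(42.3, 23.9, 122.0, 20.0) [-0.31 -4.52  0.09] [  0.  -0. -20.]
(40.8, 27.5, 122.0, 25.0) [-0.46 -4.88  0.09] [  0.  -0. -25.]
(39.0, 31.0, 122.0, 30.0) [-0.64 -5.23  0.09] [  0.  -0. -30.]
(36.9, 34.3, 122.0, 35.0) [-0.85 -5.56  0.09] [  0.  -0. -35.]
(34.5, 37.4, 122.0, 40.0) [-1.09 -5.87  0.09] [  0.  -0. -40.]
(31.8, 40.3, 122.0, 45.0) [-1.36 -6.16  0.09] [  0.  -0. -45.]
(28.9, 43.0, 122.0, 50.0) [-1.65 -6.43  0.09] [  0.  -0. -50.]
(25.8, 45.4, 122.0, 55.0) [-1.96 -6.67  0.09] [  0.  -0. -55.]
(22.5, 47.5, 122.0, 60.0) [-2.29 -6.88  0.09] [  0.  -0. -60.]
(19.0, 49.3, 122.0, 65.0) [-2.64 -7.06  0.09] [  0.  -0. -65.]
(15.4, 50.8, 122.0, 70.0) [-3.   -7.21  0.09] [  0.  -0. -70.]
(6.0, 54.2, 122.0, 70.0) [-3.94 -7.55  0.09] [  0.  -0. -70.]
(-3.4, 57.6, 122.0, 70.0) [-4.88 -7.89  0.09] [  0.  -0. -70.]
(-12.8, 61.1, 122.0, 70.0) [-5.83 -8.24  0.08] [  0.  -0. -70.]
(-22.2, 64.5, 122.0, 70.0) [-6.77 -8.58  0.08] [  0.  -0. -70.]
(-29.7, 67.2, 122.0, 70.0) [-7.52 -8.85  0.08] [  0.  -0. -70.]
(-31.1, 67.7, 122.0, 70.0) [-7.66 -8.9   0.08] [  0.  -0. -70.]
t 4.7 w 0.023852129688084492 F [ 0.7 -0.  -2.2]
```

View pics/sc3.png

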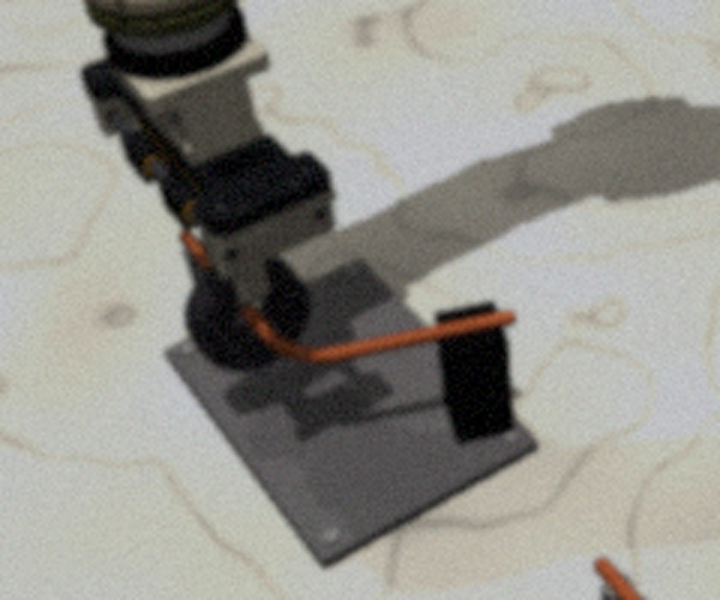

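The scene crop shows the ring gripped and lifted, with the bar through its hole at about (250,315). Next I'll go along the straight leg and into the bend.

```bash
python3 -m creep '[[[0,-0.2,0],[0,0,0]],[[0,-0.5,0],[0,0,0]],[[0,-0.9,0],[0,0,0]],[[0,-1.3,0],[0,0,0]],[[0,-1.7,0],[0,0,0]],[[0,-2.1,0],[0,0,0]],[[0,-2.5,0],[0,0,0]],[[0,-2.8,0],[0,0,0]],[[0,-3,0],[0,0,-1]],[[0,-3.2,0],[0,0,-3]],[[-0.06,-3.37,0],[0,0,-5]],[[-0.08,-3.57,0],[0,0,-7.5]],[[-0.11,-3.76,0],[0,0,-10]],[[-0.15,-3.95,0],[0,0,-12.5]],[[-0.19,-4.14,0],[0,0,-15]],[[-0.25,-4.33,0],[0,0,-17.5]],[[-0.31,-4.52,0],[0,0,-20]],[[-0.38,-4.7,0],[0,0,-22.5]],[[-0.46,-4.88,0],[0,0,-25]],[[-0.46,-4.88,0],[0,0,-25]]]'
python3 -c "
from h import *
a=np.radians
t=[(40.8,27.5,122,25)]+[(45*np.cos(a(k)),8.5+45*np.sin(a(k)),122,k) for k in range(30,71,5)]
rows(np.round(t,1).tolist())"
```

```text
t: 6.42
ee_pos: [0.6218, -0.1419, 0.1226]
tool_rot: [-3.141, 0.0, 0.408]
ft_force: [0.4, -0.1, -3.4]
width: 0.0241
grasp_force: 30.0
(40.8, 27.5, 122.0, 25.0) [0.03 0.01 0.06] [-0.   0.   0.2]
(39.0, 31.0, 122.0, 30.0) [ 0.02 -0.39  0.06] [-0.   0.  -4.8]
(36.9, 34.3, 122.0, 35.0) [-0.03 -0.77  0.06] [-0.   0.  -9.8]
(34.5, 37.4, 122.0, 40.0) [-0.12 -1.16  0.06] [ -0.    0.  -14.8]
(31.8, 40.3, 122.0, 45.0) [-0.24 -1.53  0.06] [ -0.    0.  -19.8]
(28.9, 43.0, 122.0, 50.0) [-0.38 -1.9   0.06] [ -0.    0.  -24.8]
(25.8, 45.4, 122.0, 55.0) [-0.56 -2.25  0.06] [ -0.    0.  -29.8]
(22.5, 47.5, 122.0, 60.0) [-0.77 -2.58  0.06] [ -0.   -0.  -34.8]
(19.0, 49.3, 122.0, 65.0) [-1.01 -2.89  0.06] [ -0.   -0.  -39.8]
(15.4, 50.8, 122.0, 70.0) [-1.27 -3.18  0.06] [ -0.   -0.  -44.8]
t 6.4167 w 0.02408118343080392 F [ 0.4 -0.1 -3.4]
```

No contact force beyond the ring's weight. I'll go round the rest of the bend.

```bash
python3 -m creep '[[[0.02,-0.2,0],[0,0,-2.4]],[[0.02,-0.39,0],[0,0,-4.8]],[[0,-0.58,0],[0,0,-7.3]],[[-0.03,-0.77,0],[0,0,-9.8]],[[-0.07,-0.97,0],[0,0,-12.3]],[[-0.12,-1.16,0],[0,0,-14.8]],[[-0.18,-1.35,0],[0,0,-17.3]],[[-0.24,-1.53,0],[0,0,-19.8]],[[-0.31,-1.72,0],[0,0,-22.3]],[[-0.38,-1.9,0],[0,0,-24.8]],[[-0.47,-2.08,0],[0,0,-27.3]],[[-0.56,-2.25,0],[0,0,-29.8]],[[-0.66,-2.42,0],[0,0,-32.3]],[[-0.77,-2.58,0],[0,0,-34.8]],[[-0.89,-2.74,0],[0,0,-37.3]],[[-1.01,-2.89,0],[0,0,-39.8]],[[-1.14,-3.04,0],[0,0,-42.3]],[[-1.27,-3.18,0],[0,0,-44.8]],[[-1.27,-3.18,0],[0,0,-44.8]],[[-1.27,-3.18,0],[0,0,-44.8]]]'
python3 -c "
from h import *
t=[(15.4-.94*d,50.8+.342*d,122,70) for d in (0,10,20,30,40,45,48,51.5)]
rows(np.round(t,1).tolist())
cv2.imwrite('pics/top4.png',cv2.resize(cv2.convertScaleAbs(get_image('top')[110:260,300:500],alpha=1.8),None,fx=4,fy=4,interpolation=2))
cv2.imwrite('pics/sc4.png',cv2.resize(cv2.convertScaleAbs(get_image('scene')[60:260,100:340],alpha=1.8),None,fx=3,fy=3,interpolation=2))"
```

```text
t: 8.08
ee_pos: [0.5979, -0.1181, 0.1226]
tool_rot: [3.142, 0.0, 1.184]
ft_force: [0.1, -0.7, -3.7]
width: 0.0238
grasp_force: 30.0
(15.4, 50.8, 122.0, 70.0) [ 0.02 -0.05  0.06] [ 0.   0.  -0.4]
(6.0, 54.2, 122.0, 70.0) [ 0.02 -1.05  0.06] [ 0.   0.  -0.4]
(-3.4, 57.6, 122.0, 70.0) [ 0.01 -2.05  0.06] [ 0.   0.  -0.4]
(-12.8, 61.1, 122.0, 70.0) [ 0.01 -3.05  0.06] [ 0.   0.  -0.4]
(-22.2, 64.5, 122.0, 70.0) [-0.   -4.05  0.06] [ 0.   0.  -0.4]
(-26.9, 66.2, 122.0, 70.0) [-0.   -4.55  0.06] [ 0.   0.  -0.4]
(-29.7, 67.2, 122.0, 70.0) [-0.01 -4.85  0.06] [ 0.   0.  -0.4]
(-33.0, 68.4, 122.0, 70.0) [-0.01 -5.2   0.06] [ 0.   0.  -0.4]
t 8.0833 w 0.023807278321379452 F [ 0.1 -0.7 -3.7]
```

View pics/sc4.png

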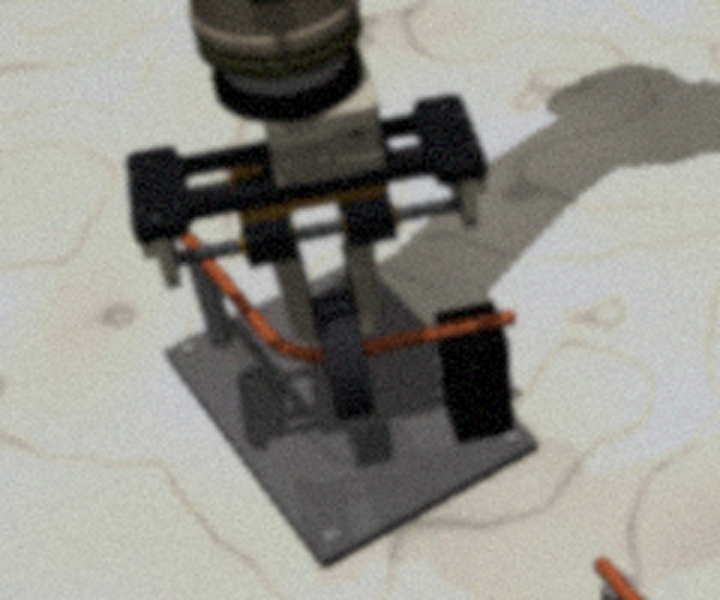

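The scene crop shows the ring past the bend at about (345,355), square to the second leg, with the block's face near x=440. I'll slide it up to just short of the block.

```bash
python3 -m creep '[[[0,-0.2,0],[0,0,0]],[[0,-0.5,0],[0,0,0]],[[0,-0.9,0],[0,0,0]],[[0,-1.3,0],[0,0,0]],[[0,-1.7,0],[0,0,0]],[[0,-2.1,0],[0,0,0]],[[0,-2.5,0],[0,0,0]],[[0,-2.9,0],[0,0,0]],[[0,-3.3,0],[0,0,0]],[[0,-3.6,0],[0,0,0]],[[0,-3.9,0],[0,0,0]],[[0,-4.2,0],[0,0,0]],[[0,-4.4,0],[0,0,0]],[[0,-4.6,0],[0,0,0]],[[0,-4.7,0],[0,0,0]],[[0,-4.7,0],[0,0,0]],[[0,-4.7,0],[0,0,0]]]'
python3 -m creep '[[[0,-0.05,0],[0,0,0]],[[0,-0.1,0],[0,0,0]],[[0,-0.15,0],[0,0,0]],[[0,-0.15,0],[0,0,0]]]'
python3 -c "
from h import *
rows([(-33,68.4,122,70)])
cv2.imwrite('pics/top5.png',cv2.resize(cv2.convertScaleAbs(get_image('top')[140:260,300:420],alpha=2.2),None,fx=5,fy=5,interpolation=2))
cv2.imwrite('pics/sc5.png',cv2.resize(cv2.convertScaleAbs(get_image('scene')[120:230,170:300],alpha=2.5),None,fx=5,fy=5,interpolation=2))"
```

```text
t: 9.6
ee_pos: [0.5544, -0.1001, 0.1226]
tool_rot: [3.142, -0.0, 1.186]
ft_force: [0.0, 0.4, -2.6]
width: 0.0239
grasp_force: 30.0
t: 9.93
ee_pos: [0.5528, -0.0995, 0.1226]
tool_rot: [-3.141, 0.0, 1.186]
ft_force: [0.8, -0.4, -3.5]
width: 0.0238
grasp_force: 30.0
(-33, 68.4, 122, 70) [-0.04 -0.32  0.06] [-0.   0.  -0.2]
t 9.9333 w 0.02382988412169655 F [ 0.8 -0.4 -3.5]
```

View pics/sc5.png

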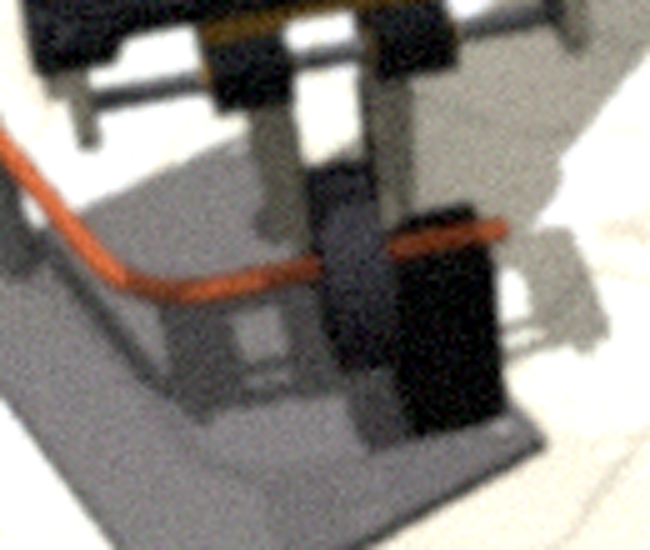

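The ring's face, at crop x≈395, is nearly at the block's edge at about 400, with no contact force yet. I'll creep the last few millimetres.

```bash
python3 -m creep '[[[0,-0.05,0],[0,0,0]],[[0,-0.1,0],[0,0,0]],[[0,-0.15,0],[0,0,0]],[[0,-0.15,0],[0,0,0]],[[0,-0.15,0],[0,0,0]]]'; python3 -m creep '[[[0,-0.03,0],[0,0,0]],[[0,-0.06,0],[0,0,0]],[[0,-0.09,0],[0,0,0]],[[0,-0.09,0],[0,0,0]]]'
```

```text
t: 10.45
ee_pos: [0.5515, -0.099, 0.1226]
tool_rot: [3.142, 0.0, 1.186]
ft_force: [-0.4, 0.2, -2.7]
width: 0.0239
grasp_force: 30.0
t: 10.78
ee_pos: [0.5509, -0.0987, 0.1227]
tool_rot: [3.141, -0.0, 1.186]
ft_force: [1.6, -1.3, -3.6]
width: 0.0241
grasp_force: 30.0
```

A first light touch (about 2 N) has appeared. I'll back off slightly, lower the ring onto the bar and release it.

```bash
python3 -m creep '[[[0,0.04,0],[0,0,0]],[[0,0.04,0.2],[0,0,0]],[[0,0.04,0.4],[0,0,0]],[[0,0.04,0.6],[0,0,0]],[[0,0.04,0.8],[0,0,0]],[[0,0.04,0.95],[0,0,0]],[[0,0.04,1.05],[0,0,0]],[[0,0.04,1.1],[0,0,0]],[[0,0.04,1.1],[0,0,0]],[[0,0.04,1.1],[0,0,0]]]'
python3 -m creep '[[[0,0,0],[0,0,0]],[[0,0,0],[0,0,0]],[[0,0,0],[0,0,0]],[[0,0,0],[0,0,0]],[[0,0,0],[0,0,0]],[[0,0,0],[0,0,0]],[[0,0,0],[0,0,0]],[[0,0,0],[0,0,0]],[[0,0,0],[0,0,0]]]' 0.7
python3 -m creep '[[[0,0,-0.3],[0,0,0]],[[0,0,-1],[0,0,0]],[[0,0,-2],[0,0,0]],[[0,0,-3.5],[0,0,0]],[[0,0,-5.5],[0,0,0]],[[0,0,-8],[0,0,0]],[[0,0,-10.5],[0,0,0]],[[0,0,-13],[0,0,0]],[[0,0,-15],[0,0,0]],[[0,0,-16],[0,0,0]],[[0,0,-16],[0,0,0]],[[0,0,-16],[0,0,0]],[[0,0,-16],[0,0,0]]]'
python3 -c "
from h import *
cv2.imwrite('pics/sc6.png',cv2.resize(cv2.convertScaleAbs(get_image('scene')[120:230,170:300],alpha=2.5),None,fx=5,fy=5,interpolation=2))
cv2.imwrite('pics/top6.png',cv2.resize(cv2.convertScaleAbs(get_image('top')[140:260,300:420],alpha=2.2),None,fx=5,fy=5,interpolation=2))"
```

```text
t: 11.62
ee_pos: [0.551, -0.0987, 0.1116]
tool_rot: [-3.141, 0.0, 1.186]
ft_force: [0.2, 0.0, -2.1]
width: 0.024
grasp_force: 30.0
t: 12.37
ee_pos: [0.551, -0.0987, 0.1116]
tool_rot: [-3.142, 0.0, 1.186]
ft_force: [-0.9, 0.4, 0.7]
width: 0.0649
grasp_force: 0.0
t: 13.45
ee_pos: [0.5504, -0.0988, 0.2706]
tool_rot: [-3.14, 0.0, 1.186]
ft_force: [-0.2, -0.4, -0.6]
width: 0.0653
grasp_force: 0.0
```

View pics/sc6.png

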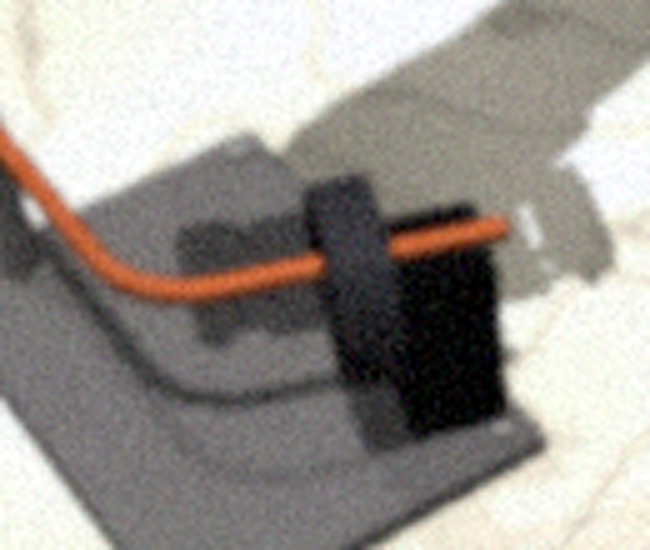

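View pics/top6.png

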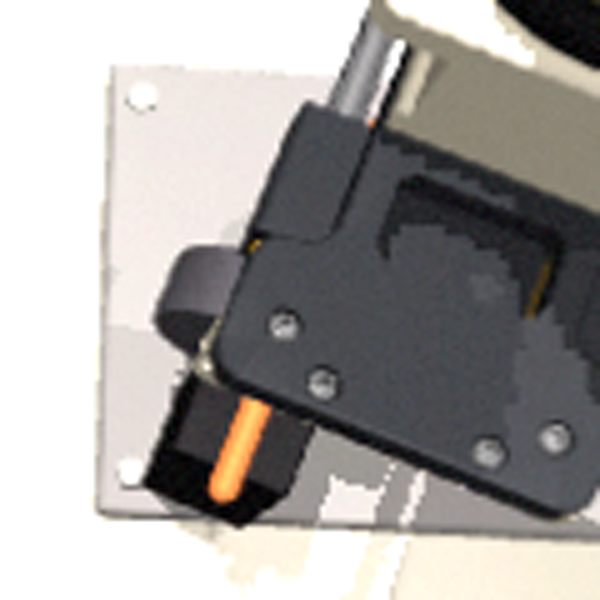

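The scene crop shows the ring hanging upright against the block's face (x≈395), and the gripper is clear above it. Handing in.

```bash
python3 -c "
from cell import *
print(finish_job())"
```

```text
the job is handed in; nothing more can be done
None
```

The ring core was slid round the bend without forcing and now hangs within about 1–2 mm of the black block; the small core was left alone, the gripper is clear, and the job was handed in at about 13.5 s.

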